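# Snap a cartridge fuse into its sprung clip holder

## Task

Take the large cartridge fuse out of the sloping bin and snap it into the empty fuse holder, so that both end caps are fully home in their spring clips, centred between the ends, and let go of it. The plate with the clips floats on springs and gives way under you, so keep pressing until you feel the fuse snap in, but do not press the plate down onto its stops. Leave the smaller fuse lying in the bin.

Things in the scene. Friction and masses are not known exactly. Their poses are not given: they have to be found in the camera images.
- large_fuse_mid (a point): Centre of the large fuse: loose cylinder, 60 g, white ceramic tube with plain metal end caps, 76 mm long; caps 20.6 mm in diameter, 18 mm long; tube between them 19.2 mm in diameter, 40 mm long. x axis along the fuse. It lies in one of the two bin compartments, axis up the slope (tilted 0.30 rad), lower end against the front lip. Grip it across the tube at its middle.
- small_fuse_mid (a point): Centre of the smaller fuse in the other compartment: same look and axes, 51 mm long, 14.3 mm in diameter. It is to stay where it is.
- fuse_bin: Grey metal bin, fixed, 124 (x) by 196 mm (y), origin under its middle. Two compartments at y = -48 and +48 mm, 92 mm wide and 120 mm long inside. The floor falls towards -x (the robot) at 0.30 rad; across y it is a shallow V, flanks rising 0.10 rad, a fuse in each valley. Over the valley the outer walls stand 30 mm, divider 24, front lip 16, back wall 42.
- fuse_holder: Fuse holder, fixed: black base 130 (x) by 76 mm (y), origin under its middle, z up. Four guide pins at x +-52, y +-26 mm reach 48 mm up. On them a grey plate floats on springs (top 42 mm above the worktop when up) and carries two pairs of copper spring jaws at x = -29 and +29 mm. Between the pairs 48 mm along x is free for fingers, down to the plate.
- fuse_home (a point): Where the fuse's centre must end, midway between the clip pairs; moves with the plate: 20 mm above its top, 62 mm above the worktop when up. x axis: the fuse's axis when home (either way round); z up.
- clip_a (a point): Centre of a cap when home in the clip pair at x = -29 mm. Axes as fuse_home. The two jaws are 10 mm wide along x and face each other across y. Lips flare to 30 mm apart at 18 mm above this point, narrowing to a throat 14.6 mm wide 7.4 mm above it that must spread to pass a cap. The cap touches the throat about 15 mm above home.
- clip_b (a point): The same for the clip pair at x = +29 mm. Pressed level from straight above, the two pairs together take very roughly 15 to 20 N; past the throats the fuse drops home and the force falls suddenly. The pairs may give one after the other.
- fuse_plate (a joint): How far the sprung plate is pressed down, m: 0 up (at rest), 0.026 on its stops; it moves only straight up and down. Springs lift it: about 2 N to start it and 1 N more for each mm, so the push that opens the clips sinks it some 13 to 18 mm before they give; at its stops it bears about 27 N.
Things that resemble listed ones, but are neither listed nor needed, are in the scene too. Leave any turquoise look-alike of the fuse_holder alone.

How it is judged:
By the outcome, as a careful person would: the job done as asked, in the order asked, and still so for the second after the job is handed in, with the robot touching nothing.
It also fails if it takes over 51 s, if anything falls off the work surface, if the arm or the gripper's body presses on something with over 40 N, if the wrist force passes 120 N, or if a joint passes its speed limit or range.

## Robot

A 6-joint arm with a two-finger parallel gripper is mounted at the origin on a cart in front of the work surface, level with it; the furniture and walls round the work are solid. World frame = base frame: x ahead of the robot, y to its left, z up, the work surface at z = 0. Lengths are in mm, angles in rad, forces in N, time in s.
With the tool pointing down it reaches from about 275 to 1000 mm from the base axis. Payload 8.4 kg.
Tool frame: the origin (TCP) lies between the finger pads; the fingertips stand r.nose_length ahead of it and the grasp point (between the pads) lies 8 mm behind it (r.nose_length is the distance from the TCP to the fingertips, in mm); y points along the fingers, x is the direction in which the jaws open and shut, and the axes are right-handed (so a half turn about y gives the same grasp; the last joint's range is limited). The gripper opens to 85 mm and grips with 20 to 120 N. Pads are 22 mm wide; open, the fingers measure 114 mm over their backs; the gripper's body (76 mm by 85 mm) begins 54 mm behind the grasp point. The pads swing forward as they close: fully open they stand 13 mm farther back than shut.
Start: joints at [-1.235, 0.353, 1.633, -0, 1.155, -0.002], TCP at [207.131, -589.682, 242.281] pointing down, gripper open.
Joint ranges: [-2.63, 2.63], [-0.92, 2.1], [0.06, 2.66], [-1.3, 4.44], [0, 2.69], [-3.02, 3.02]. Speed limits (rad/s): [2.22, 2.22, 2.79, 3.14, 3.14, 3.14].

## Interface

Orientations are given as [roll, pitch, yaw] about the fixed x, y, z axes, in that order (R = Rz(yaw) Ry(pitch) Rx(roll)).
In Python, from rig import r, cams, order gives the robot as it stands. The module is installed in compiled form; this text tells all that it offers.
- The arm moves only by the shell command python3 -m crank 'ROWS' [FORCE]. ROWS is JSON, a list of rows, each a list of 7 numbers: the turn, a rotation vector about the tool's x, y, z in degrees, then the shift along the tool's x, y, z in cm, then the opening, from -1 (shut) to 1 (fully open). A call has exactly 10 rows; each row shifts and turns the pose as measured when the row begins, along the tool's axes as they then stand; what a row does not reach is not made up. A row lasts 1/12 s, in which the tool goes at most 41.7 mm and 7.16 degrees, less where a joint would pass 70% of its speed; a pose out of reach is approached as far as the arm can. A call with a gripper value outside its range is refused whole. The fingers move at their own pace and stop on an object; FORCE is the grip in N (left out, the last holds). Time passes only in rows, so rows that do not move let the fingers close, or fill a call up. It gives the time, the measured TCP pose, the force and the opening at its end, in the units of the state.
- r.sense(): the state, without advancing time (a new reading comes with each control period).
- cams.grab_frame(name): name is "scene" or "top"; returns the picture (384x512x3 uint8, blue, green, red); there is no depth.
- cams.camera_info(name): a dict with "intrinsics" (3x3 intrinsics, pixels), "k1" (the pictures are not rectified: a ray, as slopes to the right and down, at radius r is drawn at 1 + k1 r^2 times it, then the intrinsics apply), "view" (4x4, takes a point from world to camera coordinates). Camera axes: x right, y up, looking along -z (the intrinsics and any distortion apply to the point x, -y, -z); pixel columns grow to the right and rows downward; lengths in mm; the calibration is good to about 2 mm. A picture is of the moment at which its call begins. camera_info takes no time and is no camera call.
- order.sign_off(): hands the job in, once; it reports no verdict.
The state is a dict: "clock": time; "qpos": joint angles; "qvel": joint speeds; "joint_efforts": joint torques, N m; "eef_pos": TCP position; "tcp_rot": TCP orientation; "contact_force": force on the tool from outside, world axes, zero at the start; "wrist_torque": the same for the moment, N m; "opening": opening from 0.0 (shut) to 1.0 (fully open).
Only numpy, scipy, OpenCV 4.12 (cv2) and the standard library are available. Lean on these libraries where they do the work, as an engineer would, in place of code of your own. Each camera call takes 0.05 s, during which the arm holds its last target.

## Working session

There is one attempt and no reset: what is moved stays moved. The work goes in short steps, Python scripts to look and compute and a shell command to move; the robot and the scene stay as the last step left them, time stands still between calls to the robot, and variables do not carry over. Pictures are saved under pics/ and viewed, and the job is handed in when it is done.

```bash
mkdir -p pics; cat > h.py <<'E'
import numpy as np, cv2
from rig import r,cams,order
from scipy.spatial.transform import Rotation as R
def info(n):
    c=cams.camera_info(n); return np.array(c['intrinsics']),c['k1'],np.array(c['view'])
def ray(n,u,v):
    K,k,V=info(n)
    p=cv2.undistortPoints(np.array([[[u,v]]],float),K,np.array([k,0,0,0.]))[0,0]
    d=V[:3,:3].T@np.array([p[0],-p[1],-1]); o=-V[:3,:3].T@V[:3,3]
    return o,d/np.linalg.norm(d)
def onz(n,u,v,z):
    o,d=ray(n,u,v); return o+d*(z-o[2])/d[2]
def tri(a,b):
    o1,d1=ray(*a);o2,d2=ray(*b)
    A=np.stack([d1,-d2],1);s=np.linalg.lstsq(A,o2-o1,rcond=None)[0]
    p=o1+d1*s[0];q=o2+d2*s[1];return (p+q)/2,np.linalg.norm(p-q)
def proj(n,p):
    K,k,V=info(n); c=V[:3,:3]@np.array(p,float)+V[:3,3]
    x,y=c[0]/-c[2],-c[1]/-c[2]; f=1+k*(x*x+y*y); return (K@[x*f,y*f,1])[:2]
def grab(n,f):
    im=cams.grab_frame(n); cv2.imwrite('pics/'+f,im); return im
E
python3 - <<'E'
from h import *
for n in('scene','top'):
    im=grab(n,n+'0.png'); K,k,V=info(n); print(n,K.tolist(),k,(-V[:3,:3].T@V[:3,3]).round())
s=r.sense()
for k in s: print(k,np.round(s[k],3))
print(r.nose_length)
E
```

```text
scene [[412.26213714264856, 0.0, 257.3704585183394], [0.0, 412.26213714264856, 199.64855836536356], [0.0, 0.0, 1.0]] -0.14341046507323046 [ -564. -1219.   736.]
top [[434.108016388183, 0.0, 255.9546937558508], [0.0, 434.108016388183, 192.41227962322102], [0.0, 0.0, 1.0]] -0.00917303102636952 [ 274. -176. 1439.]
clock 0.1
qpos [-1.235  0.354  1.634  0.     1.155 -0.002]
qvel [-0.001 -0.001 -0.002 -0.002  0.     0.   ]
joint_efforts [-1.0000e-03 -6.0636e+01 -3.4282e+01 -0.0000e+00  4.0000e-03  0.0000e+00]
eef_pos [ 206.99  -589.287  241.632]
tcp_rot [-1.571e+00  1.000e-03 -1.233e+00]
contact_force [ 0.328  0.158 -0.67 ]
wrist_torque [ 0.012 -0.007  0.016]
opening 1.001
11.0
```

View pics/scene0.png

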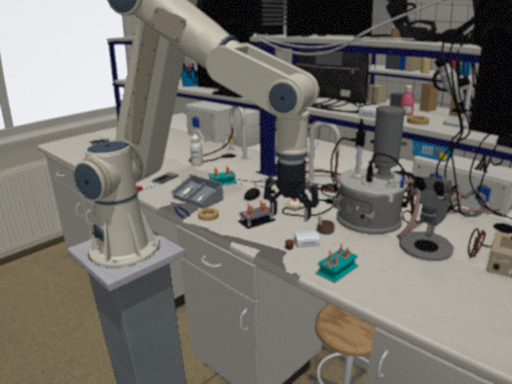

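View pics/top0.png

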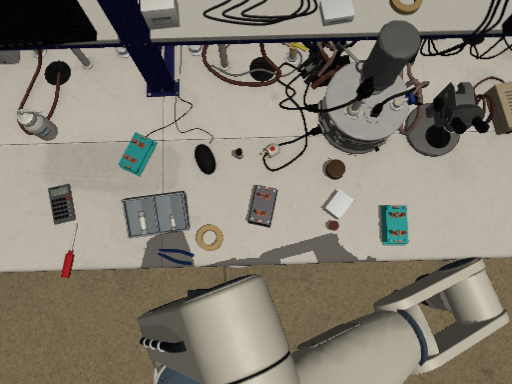

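```bash
python3 - <<'E'
import cv2,numpy as np
t=cv2.imread('pics/top0.png');s=cv2.imread('pics/scene0.png')
a=cv2.resize(t[180:250,110:200],None,fx=5,fy=5,interpolation=2)
b=cv2.resize(t[175:235,235:290],None,fx=5.8,fy=5.8,interpolation=2)[:350]
c=cv2.resize(s[160:250,165:285],None,fx=6,fy=6,interpolation=2)
cv2.imwrite('pics/c1.png',np.hstack([a,np.pad(b,((0,350-len(b)),(0,0),(0,0)))]));cv2.imwrite('pics/c2.png',c)
E
```

```text
(no output)
```

View pics/c1.png

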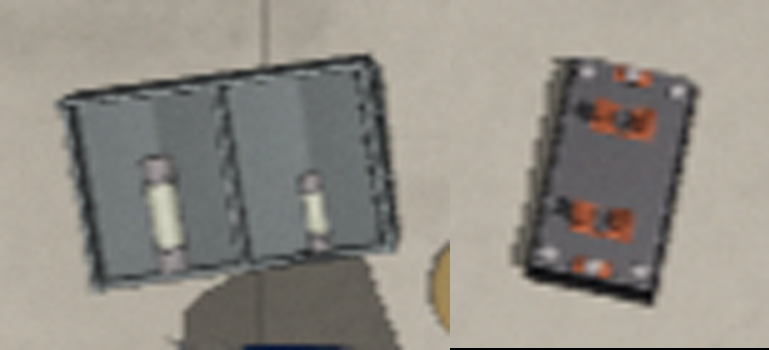

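View pics/c2.png

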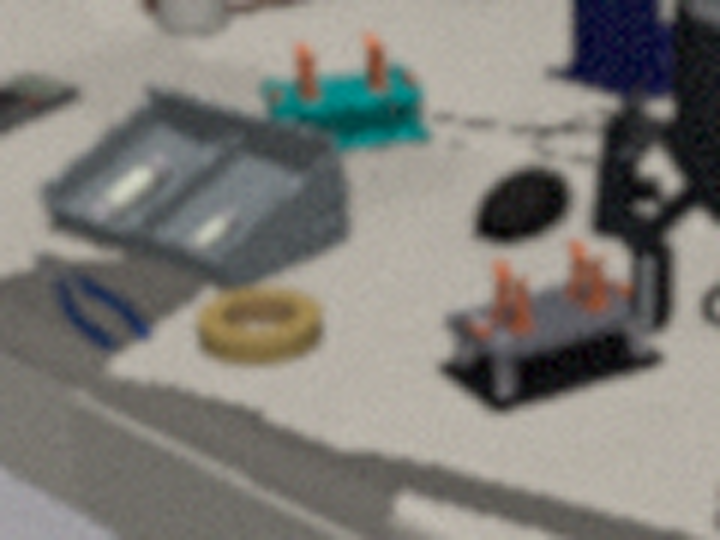

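```bash
python3 - <<'E'
from h import *
t=cv2.imread('pics/top0.png');s=cv2.imread('pics/scene0.png')
def comps(im,mask,x0,y0,x1,y1,mina=3):
    m=np.zeros_like(mask);m[y0:y1,x0:x1]=mask[y0:y1,x0:x1]
    n,l,st,c=cv2.connectedComponentsWithStats(m.astype(np.uint8)*255)
    for i in range(1,n):
        if st[i,4]>=mina:
            ys,xs=np.where(l==i); w=np.cov(np.stack([xs,ys])) if len(xs)>2 else 0
            e=np.linalg.eigh(w); print(st[i].tolist(),c[i].round(2),'axis',e[1][:,1].round(2),'len',(np.sqrt(12*e[0][1])).round(1))
b,g,rr=[s[...,i].astype(int) for i in range(3)]
tb,tg,tr=[t[...,i].astype(int) for i in range(3)]
print('top fuse');comps(t,(tr>165)&(tg>165),125,190,190,240)
print('scene fuse');comps(s,(rr>165)&(g>165),175,180,222,206)
print('top orange');comps(t,(tr-tb>60),245,180,285,232)
print('scene orange');comps(s,(rr-b>60),235,195,275,228)
print('top pins');comps(t,(np.minimum(tr,np.minimum(tb,tg))>150),249,185,277,226,1)
cv2.imwrite('pics/c3.png',cv2.resize(s[190:235,232:285],None,fx=14,fy=12,interpolation=0))
E
```

```text
top fuse
[146, 190, 16, 3, 31] [154.32 191.1 ] axis [-1. -0.] len 16.6
[164, 190, 3, 2, 5] [165.2 190.6] axis [-0.95  0.32] len 3.0
[171, 190, 9, 1, 9] [175. 190.] axis [1. 0.] len 9.5
[185, 190, 5, 24, 50] [188.12 198.  ] axis [0.09 1.  ] len 23.3
[132, 192, 11, 4, 22] [137.68 193.77] axis [-0.98  0.22] len 11.8
[125, 194, 6, 3, 12] [127.5  195.42] axis [-1.   -0.05] len 6.2
[140, 217, 6, 12, 49] [142.47 222.63] axis [0.19 0.98] len 12.0
[171, 219, 4, 7, 17] [172.59 222.12] axis [0.17 0.99] len 7.7
[125, 227, 28, 13, 79] [137.25 236.96] axis [-0.99 -0.12] len 31.3
[184, 231, 6, 9, 42] [187.07 234.5 ] axis [0.24 0.97] len 9.1
scene fuse
[175, 180, 7, 7, 30] [177.1 182.1] axis [-0.71  0.71] len 7.2
[183, 188, 7, 6, 22] [186.  190.5] axis [-0.74  0.67] len 8.0
[198, 196, 4, 4, 11] [199.64 197.82] axis [-0.79  0.61] len 4.5
[175, 200, 5, 2, 6] [176.67 200.83] axis [-0.99 -0.13] len 5.7
[215, 202, 7, 4, 16] [218.88 204.12] axis [-0.95  0.3 ] len 6.8
top orange
[263, 187, 2, 2, 3] [263.67 187.67] axis [-0.71  0.71] len 2.4
[267, 187, 3, 3, 5] [268.  188.2] axis [-0.56  0.83] len 3.2
[259,
[... 274 characters left out ...]
.4 221.2] axis [0.32 0.95] len 3.0
scene orange
[260, 200, 6, 12, 29] [262.59 205.24] axis [0.39 0.92] len 12.7
[247, 204, 3, 7, 13] [248.23 206.15] axis [0.06 1.  ] len 6.8
[250, 209, 3, 6, 13] [251.38 211.69] axis [-0.1  1. ] len 6.4
top pins
[249, 185, 4, 14, 29] [249.72 189.93] axis [-0.11  0.99] len 13.4
[263, 185, 14, 4, 30] [270.6  185.77] axis [-1.   -0.04] len 13.6Traceback (most recent call last):
    m, n = a.shape[-2:]
    ^^^^
ValueError: not enough values to unpack (expected 2, got 0)

During handling of the above exception, another exception occurred:

Traceback (most recent call last):
numpy.linalg.LinAlgError: 0-dimensional array given. Array must be at least two-dimensional
```

```bash
python3 - <<'E'
from h import *
t=cv2.imread('pics/top0.png');s=cv2.imread('pics/scene0.png')
g=t.min(2).astype(float)
P=[]
for u,v in[(258.2,187),(274,190.2),(251.2,218.5),(267.3,221.4)]:
    c=(u,v)
    for _ in range(3):
        ui,vi=int(round(c[0])),int(round(c[1]))
        w=g[vi-1:vi+2,ui-1:ui+2]; w=np.clip(w-np.percentile(g[vi-2:vi+3,ui-2:ui+3],40),0,None)
        yy,xx=np.mgrid[vi-1:vi+2,ui-1:ui+2]; c=((w*xx).sum()/w.sum(),(w*yy).sum()/w.sum())
    p=onz('top',*c,48); P.append(p); print(np.round(c,2),p.round(1),w.round(0).tolist())
P=np.array(P); print('centre',P.mean(0)); 
dx=(P[0]+P[1]-P[2]-P[3])/2; dy=(P[0]+P[2]-P[1]-P[3])/2
print(np.linalg.norm(dx),np.arctan2(dx[1],dx[0]),np.linalg.norm(dy),np.arctan2(dy[1],dy[0])-np.pi/2)
# plate+base region
b,gg,rr=[t[...,i].astype(int) for i in range(3)]
print('orange pairs', *[onz('top',*c,z).round(1) for c,z in [((264.4,195.5),65),((260.73,213.03),65)]])
for n,a,bb in[('large',(142.47,222.63),(186,190.5)),('small',(172.59,222.12),(199.64,197.82))]:
    p,e=tri(('top',*a),('scene',*bb)); print(n,p.round(1),e.round(1), onz('top',*a,p[2]))
cv2.imwrite('pics/c3.png',cv2.resize(s[190:235,232:285],None,fx=14,fy=12,interpolation=0))
cv2.imwrite('pics/c4.png',cv2.resize(t[182:242,115:200],None,fx=9,fy=9,interpolation=0))
E
```

```text
[258.26 186.91] [ 530.3 -187.9   48. ] [[5.0, 36.0, 28.0], [25.0, 80.0, 61.0], [3.0, 24.0, 16.0]]
[273.86 190.27] [ 517.8 -238.3   48. ] [[2.0, 14.0, 6.0], [54.0, 79.0, 34.0], [37.0, 48.0, 13.0]]
[251.41 218.12] [ 428.9 -162.9   48. ] [[0.0, 17.0, 24.0], [30.0, 65.0, 73.0], [0.0, 26.0, 49.0]]
[267.26 221.34] [ 417.  -213.6   48. ] [[0.0, 0.0, 9.0], [32.0, 68.0, 59.0], [10.0, 48.0, 44.0]]
centre [ 473.52007927 -200.66280155   48.        ]
104.12597070970541 -0.24084880123685404 51.98024183763458 -0.23659698176601118
orange pairs [ 498.6 -206.6   65. ] [ 442.4 -193.2   65. ]
large [424.7 190.   39.7] 0.6 [424.92400569 189.86183086  39.68176158]
small [424.6  93.9  32.1] 0.3 [424.70119186  93.79718027  32.11746579]
```

View pics/c3.png

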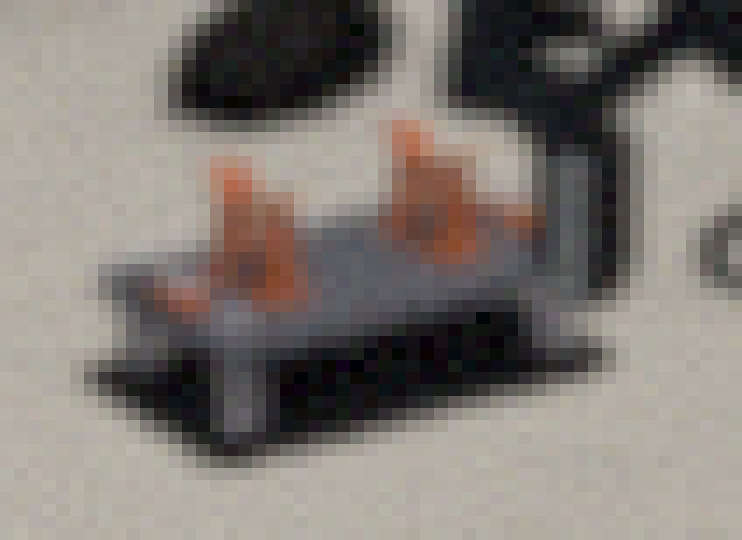

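View pics/c4.png

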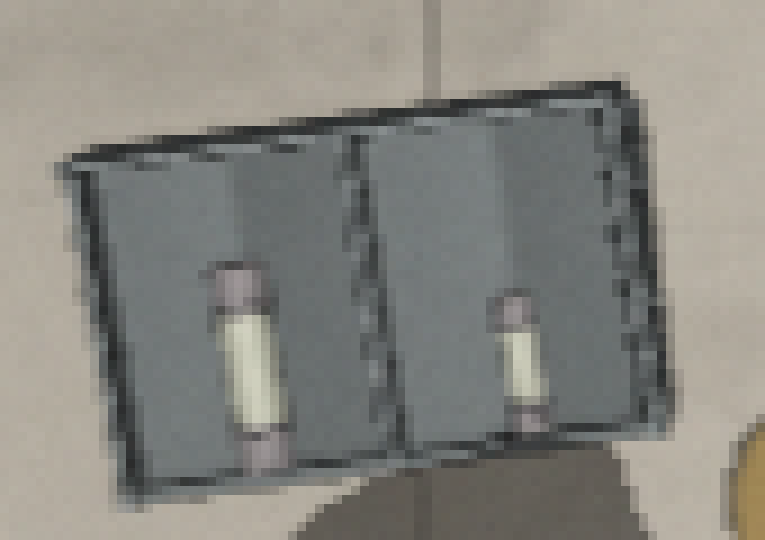

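```bash
cat >> h.py <<'E'
F=np.array([424.7,190,39.7]); BY=0.122
H=np.array([473.5,-200.7]); HY=-0.239
def rot_for(yaw,tilt):
    # tool z = fuse axis (rising by tilt), tool y = down into fuse
    z=np.array([np.cos(tilt)*np.cos(yaw),np.cos(tilt)*np.sin(yaw),np.sin(tilt)])
    y=np.array([np.sin(tilt)*np.cos(yaw),np.sin(tilt)*np.sin(yaw),-np.cos(tilt)])
    return np.stack([np.cross(y,z),y,z],1)
def cur():
    s=r.sense(); return np.array(s['eef_pos']),R.from_euler('xyz',s['tcp_rot']).as_matrix(),s
def need(p,M):
    e,C,s=cur()
    rv=np.degrees(R.from_matrix(C.T@M).as_rotvec()); sh=C.T@(np.array(p)-e)/10
    print('turn deg',rv.round(2),'shift cm',sh.round(3),'(in target axes',(M.T@(np.array(p)-e)/10).round(3),')')
    print('eef',e.round(1),'F',np.round(s['contact_force'],1),'T',np.round(s['wrist_torque'],2),'open',round(float(s['opening']),3),'t',round(float(s['clock']),2),'q',np.round(s['qpos'],2))
def binT(back): 
    M=rot_for(BY,.30); return F-M[:,1]*back,M
E
python3 -c "
from h import *
need(*binT(124))"
```

```text
turn deg [17.13 12.26 -1.93] shift cm [-67.085   8.432  42.786] (in target axes [-74.7    16.08   23.737] )
eef [ 207.  -589.3  241.6] F [ 0.3  0.2 -0.7] T [ 0.01 -0.01  0.02] open 1.001 t 0.1 q [-1.24  0.35  1.63  0.    1.16 -0.  ]
```

```bash
python3 -m crank '[[0,0,0,-3.2,0,2.0,0],[0,0,0,-3.2,0,2.0,0],[0,0,0,-3.2,0,2.0,0],[0,0,0,-3.2,0,2.0,0],[0,0,0,-3.2,0,2.0,0],[0,0,0,-3.2,0,2.0,0],[0,0,0,-3.2,0,2.0,0],[0,0,0,-3.2,0,2.0,0],[0,0,0,-3.2,0,2.0,0],[0,0,0,-3.2,0,2.0,0]]' 80
python3 -m crank '[[0,0,0,-3.2,0,2.0,0],[0,0,0,-3.2,0,2.0,0],[0,0,0,-3.2,0,2.0,0],[0,0,0,-3.2,0,2.0,0],[0,0,0,-3.2,0,2.0,0],[0,0,0,-3.2,0,2.0,0],[0,0,0,-3.2,0,2.0,0],[0,0,0,-3.2,0,2.0,0],[0,0,0,-3.2,0,2.0,0],[0,0,0,-3.2,0,2.0,0]]'
python3 -c "
from h import *
need(*binT(124))"
```

```text
clock: 0.93
eef_pos: [288.6, -211.1, 237.2]
tcp_rot: [-1.572, 0.003, -1.243]
contact_force: [0.5, 0.4, 0.3]
opening: 0.503
clock: 1.77
eef_pos: [372.4, 175.4, 238.8]
tcp_rot: [-1.567, 0.001, -1.244]
contact_force: [1.3, -1.1, -0.8]
opening: 0.503
turn deg [16.94 11.62 -1.85] shift cm [-0.435  8.069  1.81 ] (in target axes [-0.809  8.207 -0.75 ] )
eef [372.4 175.4 238.8] F [ 1.3 -1.1 -0.8] T [-0.02 -0.03 -0.05] open 0.503 t 1.77 q [0.44 0.01 2.07 0.   1.06 1.68]
```

```bash
python3 -m crank '[[3.4,2.3,-0.4,-0.1,0.8,0.2,0],[3.4,2.3,-0.4,-0.1,0.8,0.1,0],[3.4,2.3,-0.4,-0.1,0.8,0,0],[3.4,2.3,-0.4,-0.1,0.8,0,0],[3.4,2.3,-0.4,-0.1,0.8,0,0],[0,0,0,0,0.5,0,0],[0,0,0,0,0.5,0,0],[0,0,0,0,0.5,0,0],[0,0,0,0,0,0,0],[0,0,0,0,0,0,0]]'
python3 -c "
from h import *
need(*binT(64))
grab('scene','s2.png');grab('top','t2.png')
a=cv2.imread('pics/s2.png')[120:240,130:260];cv2.imwrite('pics/s2c.png',cv2.resize(a,None,fx=4.6,fy=4.6,interpolation=2))"
```

```text
clock: 2.6
eef_pos: [386.1, 193.0, 182.6]
tcp_rot: [-1.261, 0.002, -1.44]
contact_force: [0.3, -0.7, 0.0]
opening: 0.503
turn deg [-0.55  0.42 -0.27] shift cm [ 0.807  8.362 -0.683] (in target axes [ 0.772  8.372 -0.597] )
eef [386.1 193.  182.6] F [ 0.3 -0.7  0. ] T [-0.    0.11 -0.02] open 0.503 t 2.6 q [ 0.56 -0.    2.28 -0.22  0.6   2.16]
```

View pics/s2c.png

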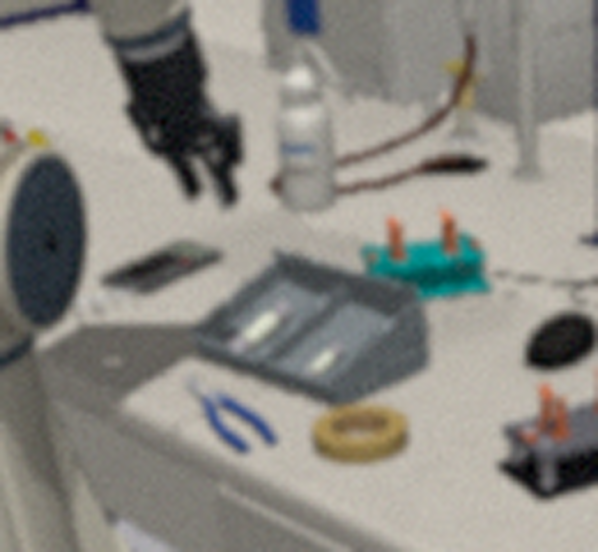

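View pics/t2.png

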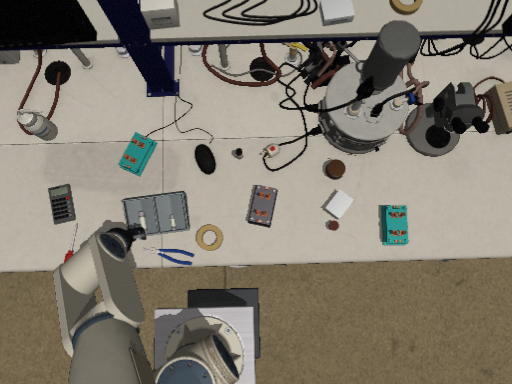

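```bash
python3 -m crank '[[-0.5,0.4,-0.3,0.4,1.5,-0.3,0],[0,0,0,0.4,1.5,-0.3,0],[0,0,0,0,1.5,0,0],[0,0,0,0,1.5,0,0],[0,0,0,0,1.5,0,0],[0,0,0,0,1.0,0,0],[0,0,0,0,0,0,0],[0,0,0,0,0,0,0],[0,0,0,0,0,0,0],[0,0,0,0,0,0,0]]' 
python3 -c "
from h import *
need(*binT(4))"
```

```text
clock: 3.53
eef_pos: [413.8, 188.5, 101.6]
tcp_rot: [-1.263, 0.003, -1.452]
contact_force: [-0.4, -0.8, -0.1]
opening: 0.501
turn deg [-0.45 -0.21 -0.09] shift cm [-0.007  5.83  -0.826] (in target axes [-0.019  5.836 -0.78 ] )
eef [413.8 188.5 101.6] F [-0.4 -0.8 -0.1] T [-0.01  0.17  0.04] open 0.501 t 3.53 q [ 0.51  0.2   2.31 -0.32  0.36  2.24]
```

```bash
python3 -m crank '[[-0.4,0,0,0,0.6,-0.3,0],[0,0,0,0,0.7,-0.3,0],[0,0,0,0,0.7,-0.2,0],[0,0,0,0,0.7,0,0],[0,0,0,0,0.7,0,0],[0,0,0,0,0.4,0,0],[0,0,0,0,0,0,0],[0,0,0,0,0,0,0],[0,0,0,0,0,0,0],[0,0,0,0,0,0,0]]' 
python3 -c "
from h import *
need(*binT(4))"
```

```text
clock: 4.37
eef_pos: [417.9, 189.7, 60.1]
tcp_rot: [-1.269, 0.004, -1.451]
contact_force: [-0.3, 0.1, 0.9]
opening: 0.5
turn deg [-0.11 -0.18 -0.18] shift cm [0.061 1.749 0.044] (in target axes [0.056 1.749 0.047] )
eef [417.9 189.7  60.1] F [-0.3  0.1  0.9] T [-0.02  0.13  0.03] open 0.5 t 4.37 q [ 0.5   0.31  2.32 -0.43  0.26  2.36]
```

Now the last 17 mm, in small rows.

```bash
python3 -m crank '[[0,0,0,0,0.3,0,0],[0,0,0,0,0.3,0,0],[0,0,0,0,0.3,0,0],[0,0,0,0,0.2,0,0],[0,0,0,0,0.2,0,0],[0,0,0,0,0.1,0,0],[0,0,0,0,0,0,0],[0,0,0,0,0,0,0],[0,0,0,0,0,0,0],[0,0,0,0,0,0,0]]' 
python3 -c "
from h import *
need(*binT(4))"
```

```text
clock: 5.2
eef_pos: [422.9, 190.6, 46.1]
tcp_rot: [-1.267, 0.005, -1.451]
contact_force: [0.6, -0.1, -0.3]
opening: 0.503
turn deg [-0.2  -0.19 -0.22] shift cm [ 0.087  0.258 -0.029] (in target axes [ 0.086  0.258 -0.028] )
eef [422.9 190.6  46.1] F [ 0.6 -0.1 -0.3] T [-0.01  0.12 -0.01] open 0.503 t 5.2 q [ 0.5   0.35  2.31 -0.5   0.22  2.42]
```

```bash
python3 -m crank '[[0,0,0,0,0.2,0,0],[0,0,0,0,0.1,0,0],[0,0,0,0,0,0,-0.3],[0,0,0,0,0,0,-0.3],[0,0,0,0,0,0,-0.3],[0,0,0,0,0,0,-0.3],[0,0,0,0,0,0,-0.3],[0,0,0,0,0,0,-0.3],[0,0,0,0,0,0,-0.3],[0,0,0,0,0,0,-0.3]]' 
python3 -c "
from h import *
need(*binT(4))
grab('scene','s3.png');grab('top','t3.png')
a=cv2.imread('pics/s3.png')[150:220,165:235];cv2.imwrite('pics/s3c.png',cv2.resize(a,None,fx=8,fy=8,interpolation=2))"
```

```text
clock: 6.03
eef_pos: [424.0, 190.9, 43.3]
tcp_rot: [-1.267, 0.005, -1.451]
contact_force: [-0.4, 0.8, 0.6]
opening: 0.354
turn deg [-0.23 -0.19 -0.23] shift cm [ 0.097 -0.044 -0.052] (in target axes [ 0.097 -0.044 -0.053] )
eef [424.  190.9  43.3] F [-0.4  0.8  0.6] T [-0.01  0.14  0.01] open 0.354 t 6.03 q [ 0.49  0.36  2.31 -0.52  0.21  2.44]
```

View pics/s3c.png

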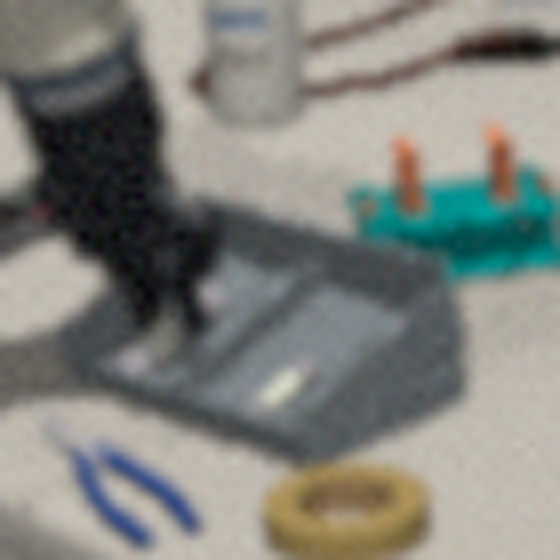

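The crop shows the fingers straddling the large fuse's tube, at about (175,335) of the crop. The small fuse at (280,385) is clear. I'll probe a little deeper.

```bash
python3 -m crank '[[0,0,0,0.05,0.1,0,-0.3],[0,0,0,0.05,0.1,0,-0.3],[0,0,0,0,0.1,0,-0.3],[0,0,0,0,0,0,-0.3],[0,0,0,0,0,0,-0.3],[0,0,0,0,0,0,-0.3],[0,0,0,0,0,0,-0.3],[0,0,0,0,0,0,-0.3],[0,0,0,0,0,0,-0.3],[0,0,0,0,0,0,-0.3]]' 
python3 -c "
from h import *
need(*binT(4))"
```

```text
clock: 6.97
eef_pos: [425.1, 189.9, 40.0]
tcp_rot: [-1.267, 0.005, -1.451]
contact_force: [0.2, -0.2, 0.4]
opening: 0.348
turn deg [-0.22 -0.19 -0.23] shift cm [-0.016 -0.385 -0.048] (in target axes [-0.015 -0.385 -0.05 ] )
eef [425.1 189.9  40. ] F [ 0.2 -0.2  0.4] T [-0.04  0.14 -0.01] open 0.348 t 6.97 q [ 0.49  0.36  2.31 -0.54  0.21  2.45]
```

```bash
python3 -m crank '[[0,0,0,0,-0.1,0,-0.3],[0,0,0,0,-0.1,0,-0.4],[0,0,0,0,0,0,-0.5],[0,0,0,0,0,0,-0.6],[0,0,0,0,0,0,-0.7],[0,0,0,0,0,0,-0.9],[0,0,0,0,0,0,-1],[0,0,0,0,0,0,-1],[0,0,0,0,0,0,-1],[0,0,0,0,0,0,-1]]' 80
python3 -c "
from h import *
need(*binT(4))"
```

```text
clock: 7.8
eef_pos: [424.3, 189.8, 42.6]
tcp_rot: [-1.266, 0.005, -1.451]
contact_force: [-0.9, 0.0, 1.4]
opening: 0.181
turn deg [-0.25 -0.19 -0.23] shift cm [-0.016 -0.112 -0.04 ] (in target axes [-0.016 -0.112 -0.04 ] )
eef [424.3 189.8  42.6] F [-0.9  0.   1.4] T [ 0.04  0.15 -0.  ] open 0.181 t 7.8 q [ 0.49  0.36  2.31 -0.52  0.21  2.44]
```

```bash
python3 -m crank '[[0,0,0,0,0,0,-1],[0,0,0,0,0,0,-1],[0,0,0,0,0,0,-1],[0,0,0,0,0,0,-1],[0,0,0,0,0,0,-1],[0,0,0,0,0,0,-1],[0,0,0,0,0,0,-1],[0,0,0,0,0,0,-1],[0,0,0,0,0,0,-1],[0,0,0,0,0,0,-1]]' 80
python3 -c "
from h import *
need(*binT(4))
grab('scene','s4.png');grab('top','t4.png')
a=cv2.imread('pics/s4.png')[150:220,165:235];cv2.imwrite('pics/s4c.png',cv2.resize(a,None,fx=8,fy=8,interpolation=2))"
```

```text
clock: 8.63
eef_pos: [424.3, 189.8, 42.6]
tcp_rot: [-1.266, 0.005, -1.451]
contact_force: [-0.4, 0.7, 0.6]
opening: 0.176
turn deg [-0.25 -0.19 -0.23] shift cm [-0.015 -0.11  -0.044] (in target axes [-0.015 -0.11  -0.044] )
eef [424.3 189.8  42.6] F [-0.4  0.7  0.6] T [-0.01  0.22  0.01] open 0.176 t 8.63 q [ 0.49  0.36  2.31 -0.52  0.21  2.44]
```

View pics/s4c.png

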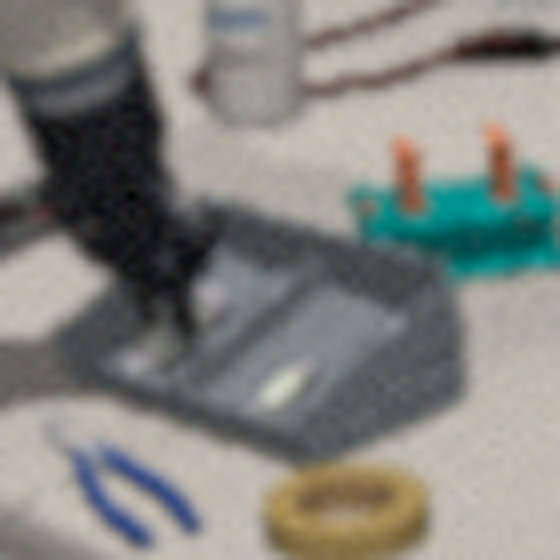

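```bash
python3 -m crank '[[0,0,0,0,-0.4,0,-1],[0,0,0,0,-0.6,0,-1],[0,0,0,0,-0.9,0,-1],[0,0,0,0,-1.2,0,-1],[0,0,0,0,-1.5,0,-1],[0,0,0,0,-1.5,0,-1],[0,0,0,0,-1.5,0,-1],[0,0,0,0,-1.5,0,-1],[0,0,0,0,-1.5,0,-1],[0,0,0,0,0,0,-1]]' 80
python3 -c "
from h import *
need(*binT(4))
grab('scene','s5.png');grab('top','t5.png')
a=cv2.imread('pics/s5.png')[130:210,155:235];cv2.imwrite('pics/s5c.png',cv2.resize(a,None,fx=7,fy=7,interpolation=2))"
```

```text
clock: 9.57
eef_pos: [388.8, 185.2, 147.9]
tcp_rot: [-1.273, 0.006, -1.449]
contact_force: [0.8, 1.0, -1.0]
opening: 0.174
turn deg [ 0.13 -0.13 -0.34] shift cm [ 0.02  11.009  0.285] (in target axes [-0.043 11.009  0.261] )
eef [388.8 185.2 147.9] F [ 0.8  1.  -1. ] T [ 0.02  0.08 -0.01] open 0.174 t 9.57 q [ 0.53  0.07  2.31 -0.23  0.5   2.16]
```

View pics/s5c.png

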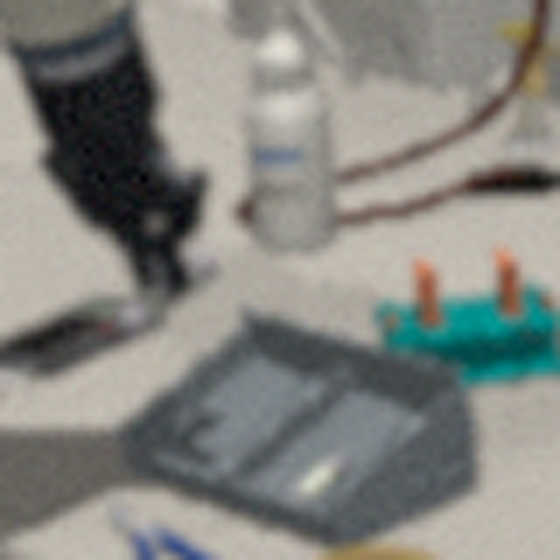

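```bash
cat >> h.py <<'E'
def holT(z,dx=0,dy=0):
    M=rot_for(HY,0); c,s=np.cos(HY),np.sin(HY)
    return np.array([H[0]+c*dx-s*dy,H[1]+s*dx+c*dy,z]),M
E
python3 -c "
from h import *
need(*holT(160))
need(*holT(160)[:1],rot_for(.122,0))"
```

```text
turn deg [-16.75  20.45  -3.37] shift cm [39.293 -0.434  4.047] (in target axes [35.456 -1.382 17.363] )
eef [388.7 184.9 146.2] F [ 0.5  0.1 -1.1] T [-0.05  0.21  0.01] open 0.176 t 9.67 q [ 0.53  0.07  2.31 -0.23  0.5   2.16]
turn deg [-16.99  -0.08  -0.31] shift cm [39.293 -0.434  4.047] (in target axes [39.304 -1.382  3.72 ] )
eef [388.7 184.9 146.2] F [ 0.5  0.1 -1.1] T [-0.05  0.21  0.01] open 0.176 t 9.67 q [ 0.53  0.07  2.31 -0.23  0.5   2.16]
```

```bash
python3 -m crank '[[-4.2,0,0,0,-0.8,0,-1],[-4.2,0,0,0,-0.8,0,-1],[-4.2,0,0,1.5,0,0.4,-1],[-4.2,0,0,2.5,0,0.4,-1],[0,0,0,3.3,0,0.4,-1],[0,0,0,3.3,0,0.4,-1],[0,0,0,3.3,0,0.4,-1],[0,0,0,3.3,0,0.4,-1],[0,0,0,3.3,0,0.4,-1],[0,0,0,2,0,0,-1]]'
python3 -c "
from h import *
need(*holT(160))"
```

```text
clock: 10.5
eef_pos: [440.8, -42.9, 150.8]
tcp_rot: [-1.592, 0.009, -1.44]
contact_force: [0.4, 0.6, -0.2]
opening: 0.175
turn deg [ 1.29 21.17 -0.27] shift cm [16.058 -1.086  1.164] (in target axes [14.555 -0.922  6.908] )
eef [440.8 -42.9 150.8] F [ 0.4  0.6 -0.2] T [-0.01 -0.04 -0.01] open 0.175 t 10.5 q [-0.1   0.2   2.08  0.    0.88  1.33]
```

```bash
python3 -m crank '[[0.3,4.2,0,2,-0.4,0.3,-1],[0.3,4.2,0,2.5,-0.4,0.5,-1],[0.3,4.2,0,2.5,-0.3,0.7,-1],[0.3,4.2,0,2.5,0,0.9,-1],[0,4.2,0,2.3,0,1.2,-1],[0,0,0,2,0,1.2,-1],[0,0,0,1,0,0.8,-1],[0,0,0,0,0,0,-1],[0,0,0,0,0,0,-1],[0,0,0,0,0,0,-1]]'
python3 -c "
from h import *
need(*holT(160))
grab('scene','s6.png');grab('top','t6.png')
a=cv2.imread('pics/s6.png')[130:240,215:305];cv2.imwrite('pics/s6c.png',cv2.resize(a,None,fx=5,fy=5,interpolation=2))
a=cv2.imread('pics/t6.png')[150:250,220:320];cv2.imwrite('pics/t6c.png',cv2.resize(a,None,fx=5,fy=5,interpolation=2))"
```

```text
clock: 11.33
eef_pos: [483.2, -210.1, 146.3]
tcp_rot: [-1.589, 0.004, -1.833]
contact_force: [-0.5, 0.5, -1.2]
opening: 0.172
turn deg [ 1.04 -1.34 -0.22] shift cm [-0.662 -1.341 -1.209] (in target axes [-0.684 -1.366 -1.168] )
eef [ 483.2 -210.1  146.3] F [-0.5  0.5 -1.2] T [-0.01  0.02  0.05] open 0.172 t 11.33 q [-0.41  0.33  1.92  0.    0.92  1.42]
```

View pics/s6c.png

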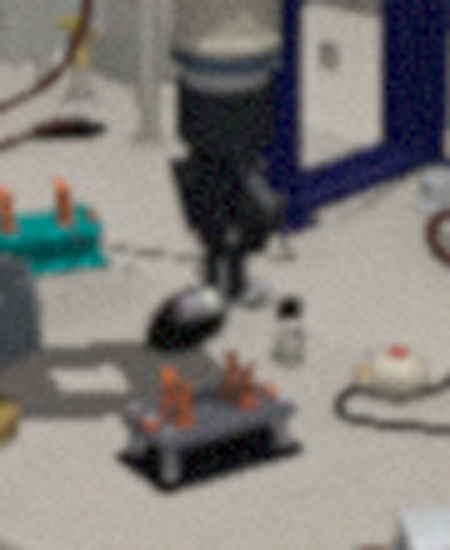

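View pics/t6c.png

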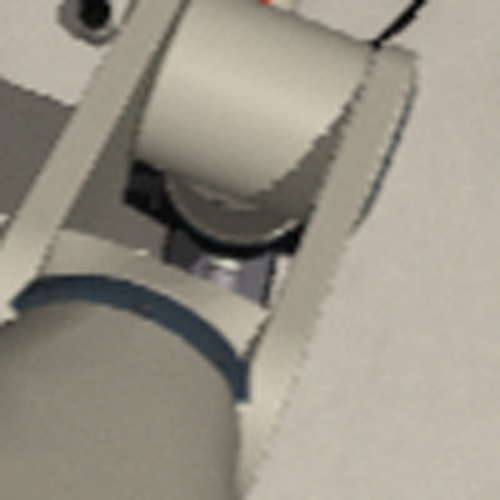

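```bash
python3 -m crank '[[0.5,-0.7,-0.1,-0.3,-0.6,-0.6,-1],[0.5,-0.6,-0.1,-0.3,-0.4,-0.5,-1],[0,0,0,0,0,0,-1],[0,0,0,0,0,0,-1],[0,0,0,0,0,0,-1]
,[0,0,0,0,0,0,-1],[0,0,0,0,0,0,-1],[0,0,0,0,0,0,-1],[0,0,0,0,0,0,-1],[0,0,0,0,0,0,-1]]'
python3 - <<'E'
from h import *
ims=[cams.grab_frame('scene').astype(float) for _ in range(4)]
im=np.mean(ims,0).astype(np.uint8); cv2.imwrite('pics/s7.png',im)
need(*holT(160))
e,C,s=cur()
for a in(-38,-29,-20,0,20,29,38):
    print(a,proj('scene',e+C[:,2]*a+C[:,1]*3).round(1),proj('scene',e+C[:,2]*a+C[:,1]*13).round(1))
print('tip',proj('scene',e+C[:,1]*11).round(1))
c=im[165:205,240:285]; cv2.imwrite('pics/s7c.png',cv2.resize(c,None,fx=16,fy=14,interpolation=0))
E
```

```text
clock: 12.27
eef_pos: [472.8, -196.9, 159.0]
tcp_rot: [-1.568, 0.0, -1.803]
contact_force: [-0.4, -0.3, -0.1]
opening: 0.177
turn deg [-0.15  0.42 -0.01] shift cm [ 0.359 -0.095  0.165] (in target axes [ 0.358 -0.096  0.167] )
eef [ 472.7 -196.8  159. ] F [-0.2  0.1 -0.4] T [-0.03  0.03 -0.05] open 0.175 t 12.47 q [-0.4   0.28  1.95  0.    0.91  1.4 ]
-38 [246.8 186.7] [246.9 189.2]
-29 [248.9 186.2] [248.9 188.7]
-20 [250.9 185.7] [251.  188.1]
0 [255.4 184.6] [255.4 187. ]
20 [259.8 183.4] [259.8 185.9]
29 [261.7 182.9] [261.8 185.3]
38 [263.7 182.4] [263.7 184.8]
tip [255.4 186.5]
```

View pics/s7c.png

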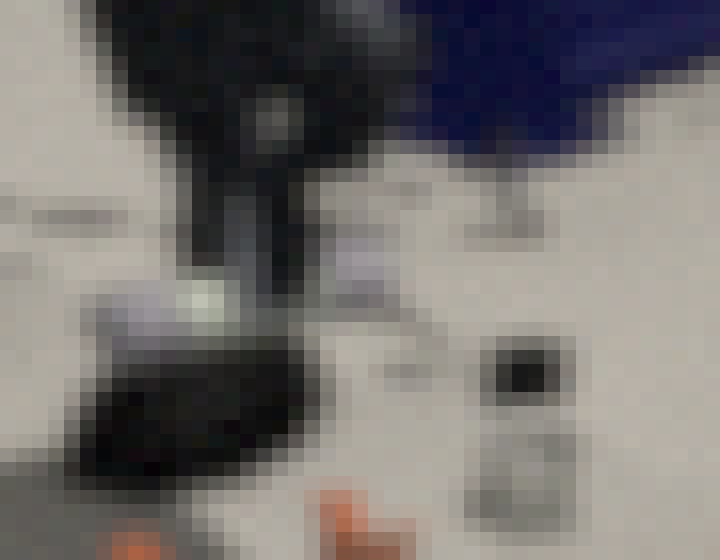

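```bash
python3 -m crank '[[-0.1,0.4,0,0.4,1,0.2,-1],[0,0,0,0,1,0,-1],[0,0,0,0,1,0,-1],[0,0,0,0,1,0,-1],[0,0,0,0,0.8,0,-1],[0,0,0,0,0.5,0,-1],[0,0,0,0,0.2,0,-1],[0,0,0,0,0,0,-1],[0,0,0,0,0,0,-1],[0,0,0,0,0,0,-1]]' 100
python3 -c "
from h import *
need(*holT(90,0.6))"
```

```text
clock: 13.3
eef_pos: [472.7, -201.2, 96.0]
tcp_rot: [-1.574, 0.001, -1.811]
contact_force: [0.3, -0.0, -0.8]
opening: 0.161
turn deg [ 0.18 -0.04 -0.05] shift cm [-0.071  0.596  0.131] (in target axes [-0.072  0.596  0.129] )
eef [ 472.7 -201.2   96. ] F [ 0.3 -0.  -0.8] T [ 0.   -0.   -0.04] open 0.161 t 13.3 q [-0.41  0.38  1.99  0.    0.78  1.4 ]
```

```bash
python3 -m crank '[[0.1,0,0,-0.05,0,0.1,-1],[0,0,0,0,0,0,-1],[0,0,0,0,0,0,-1],[0,0,0,0,0,0,-1],[0,0,0,0,0,0,-1]
,[0,0,0,0,0,0,-1],[0,0,0,0,0,0,-1],[0,0,0,0,0,0,-1],[0,0,0,0,0,0,-1],[0,0,0,0,0,0,-1]]'
python3 - <<'E'
from h import *
ims=[cams.grab_frame('scene').astype(float) for _ in range(4)]
im=np.mean(ims,0).astype(np.uint8); cv2.imwrite('pics/s8.png',im)
need(*holT(90,0.6))
e,C,s=cur()
for a in(-38,-29,0,29,38):
    print(a,proj('scene',e+C[:,2]*a+C[:,1]*6).round(1))
print('tip',proj('scene',e+C[:,1]*11).round(1))
print('clip tops, home', [proj('scene',holT(z,d)[0]).round(1).tolist() for z,d in((80,-29),(80,29),(62,-29),(62,29))])
c=im[180:230,230:285]; cv2.imwrite('pics/s8c.png',cv2.resize(c,None,fx=14,fy=12,interpolation=0))
E
```

```text
clock: 14.13
eef_pos: [475.2, -201.5, 98.1]
tcp_rot: [-1.568, 0.0, -1.81]
contact_force: [-0.2, 0.2, -0.5]
opening: 0.164
turn deg [-0.16 -0.03 -0.01] shift cm [-0.032  0.802 -0.13 ] (in target axes [-0.033  0.803 -0.128] )
eef [ 475.2 -201.5   98. ] F [-0.7 -0.2 -1. ] T [ 0.03 -0.01  0.03] open 0.166 t 14.33 q [-0.4   0.38  1.98  0.    0.78  1.41]
-38 [248.6 202.4]
-29 [250.6 201.8]
0 [257.  200.1]
29 [263.3 198.4]
38 [265.2 197.8]
tip [257.  201.3]
clip tops, home [[250.2, 204.8], [262.9, 201.3], [250.3, 209.0], [262.9, 205.5]]
```

View pics/s8c.png

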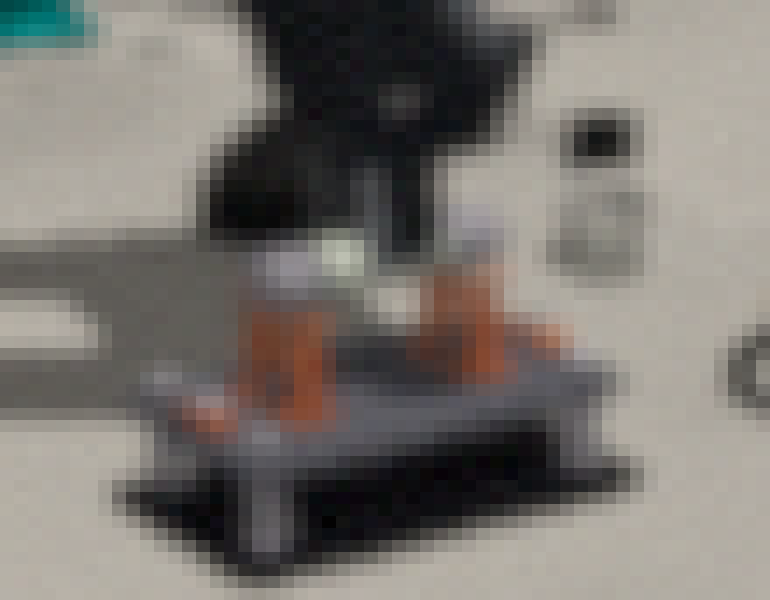

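```bash
python3 - <<'E'
import cv2,numpy as np
for f,rl,rr,u0 in(('s7',(185,189),(182,186),243),('s8',(201,204),(198,200),244)):
    im=cv2.imread(f'pics/{f}.png').astype(int); d=im[...,0]-im[...,2]
    g=im.sum(2)//3
    print(f,'L',list(zip(range(u0,u0+8),d[rl[0]:rl[1],u0:u0+8].mean(0).round(),g[rl[0]:rl[1],u0:u0+8].mean(0).round())))
    print('R',[(u,float(d[rr[0]:rr[1],u].mean().round()),float(g[rr[0]:rr[1],u].mean().round())) for u in range(258,270)])
E
```

```text
s7 L [(243, np.float64(-14.0), np.float64(166.0)), (244, np.float64(-14.0), np.float64(162.0)), (245, np.float64(-11.0), np.float64(145.0)), (246, np.float64(-6.0), np.float64(130.0)), (247, np.float64(-3.0), np.float64(134.0)), (248, np.float64(-2.0), np.float64(145.0)), (249, np.float64(-2.0), np.float64(149.0)), (250, np.float64(-4.0), np.float64(148.0))]
R [(258, -0.0, 36.0), (259, -3.0, 79.0), (260, -4.0, 120.0), (261, -1.0, 137.0), (262, -1.0, 140.0), (263, -3.0, 143.0), (264, -8.0, 152.0), (265, -13.0, 164.0), (266, -16.0, 170.0), (267, -15.0, 170.0), (268, -16.0, 168.0), (269, -15.0, 166.0)]
s8 L [(244, np.float64(-7.0), np.float64(88.0)), (245, np.float64(-7.0), np.float64(88.0)), (246, np.float64(-10.0), np.float64(86.0)), (247, np.float64(-6.0), np.float64(88.0)), (248, np.float64(-1.0), np.float64(101.0)), (249, np.float64(0.0), np.float64(121.0)), (250, np.float64(1.0), np.float64(138.0)), (251, np.float64(1.0), np.float64(138.0))]
R [(258, 6.0, 36.0), (259, 2.0, 24.0), (260, 0.0, 54.0), (261, -2.0, 106.0), (262, -2.0, 141.0), (263, 0.0, 147.0), (264, 0.0, 145.0), (265, -6.0, 150.0), (266, -11.0, 160.0), (267, -14.0, 168.0), (268, -16.0, 168.0), (269, -14.0, 153.0)]
```

```bash
python3 -m crank '[[-0.1,0,0,0,0.3,0.05,-1],[0,0,0,0,0.3,0,-1],[0,0,0,0,0.2,0,-1],[0,0,0,0,0.2,0,-1],[0,0,0,0,0.1,0,-1],[0,0,0,0,0,0,-1],[0,0,0,0,0,0,-1],[0,0,0,0,0,0,-1],[0,0,0,0,0,0,-1],[0,0,0,0,0,0,-1]]'
python3 -c "
from h import *
need(*holT(80,2.2))"
```

```text
clock: 15.17
eef_pos: [476.2, -201.7, 86.4]
tcp_rot: [-1.569, 0.0, -1.81]
contact_force: [-0.8, -0.0, 2.6]
opening: 0.165
turn deg [-0.08 -0.01 -0.  ] shift cm [-0.037  0.638 -0.064] (in target axes [-0.037  0.638 -0.063] )
eef [ 476.2 -201.7   86.4] F [-0.8 -0.   2.6] T [0.09 0.12 0.  ] open 0.165 t 15.17 q [-0.4   0.4   1.99  0.    0.76  1.41]
```

```bash
python3 -m crank '[[0,0,0,0,0.1,-0.05,-1],[0,0,0,0,0.1,0,-1],[0,0,0,0,0.1,0,-1],[0,0,0,0,0.1,0,-1],[0,0,0,0,0,0,-1],[0,0,0,0,0,0,-1],[0,0,0,0,0,0,-1],[0,0,0,0,0,0,-1],[0,0,0,0,0,0,-1],[0,0,0,0,0,0,-1]]' 120
python3 -c "
from h import *
need(*holT(80,2.2))"
```

```text
clock: 16.0
eef_pos: [476.2, -201.8, 83.3]
tcp_rot: [-1.568, -0.0, -1.81]
contact_force: [-1.7, 1.7, 5.0]
opening: 0.155
turn deg [-0.17 -0.01  0.  ] shift cm [-0.038  0.33  -0.073] (in target axes [-0.038  0.331 -0.072] )
eef [ 476.2 -201.8   83.3] F [-1.7  1.7  5. ] T [0.14 0.19 0.08] open 0.155 t 16.0 q [-0.4   0.4   1.99  0.    0.75  1.41]
```

```bash
python3 -m crank '[[-0.1,0,0,0,0.1,0,-1],[0,0,0,0,0.1,0,-1],[0,0,0,0,0.1,0,-1],[0,0,0,0,0.1,0,-1],[0,0,0,0,0.1,0,-1],[0,0,0,0,0.1,0,-1],[0,0,0,0,0,0,-1],[0,0,0,0,0,0,-1],[0,0,0,0,0,0,-1],[0,0,0,0,0,0,-1]]' 120
python3 -c "
from h import *
need(*holT(80,2.2))
im=grab('scene','s9.png')
c=im[180:230,230:285]; cv2.imwrite('pics/s9c.png',cv2.resize(c,None,fx=14,fy=12,interpolation=2))"
```

```text
clock: 16.83
eef_pos: [476.8, -201.9, 79.8]
tcp_rot: [-1.568, -0.0, -1.811]
contact_force: [-1.8, 1.3, 8.8]
opening: 0.155
turn deg [-0.13 -0.05  0.  ] shift cm [-0.041 -0.02  -0.131] (in target axes [-0.041 -0.02  -0.131] )
eef [ 476.8 -201.9   79.8] F [-1.8  1.3  8.8] T [0.22 0.37 0.02] open 0.155 t 16.83 q [-0.4   0.41  1.99  0.    0.74  1.41]
```

View pics/s9c.png

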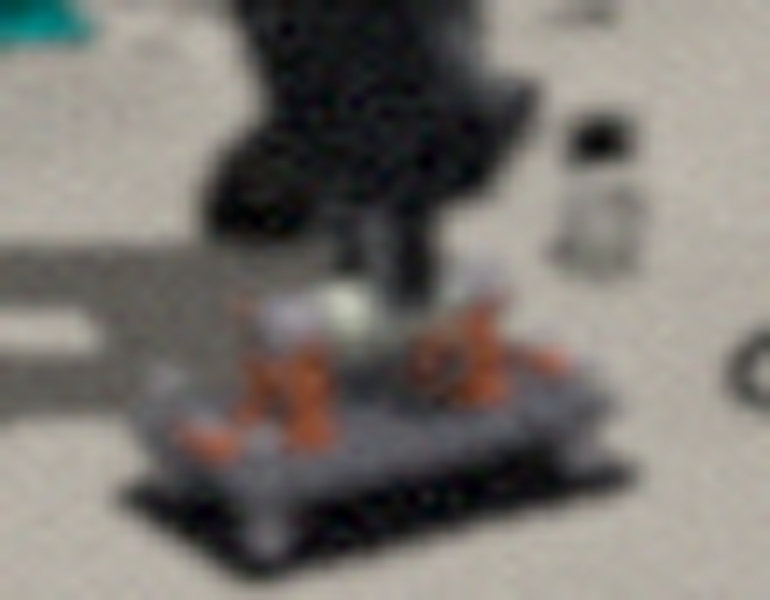

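The caps sit between the lips, the left one at about (290,320) of the crop. The plate has sunk about 7 mm at 8.8 N, so I'll keep pressing.

```bash
python3 -m crank '[[-0.1,0,0,0,0.1,-0.05,-1],[0,0,0,0,0.1,-0.05,-1],[0,0,0,0,0.1,0,-1],[0,0,0,0,0.1,0,-1],[0,0,0,0,0.1,0,-1],[0,0,0,0,0.1,0,-1],[0,0,0,0,0,0,-1],[0,0,0,0,0,0,-1],[0,0,0,0,0,0,-1],[0,0,0,0,0,0,-1]]' 120
python3 -c "
from h import *
need(*holT(80,2.2))"
```

```text
clock: 17.72
eef_pos: [477.4, -202.1, 78.1]
tcp_rot: [-1.567, -0.0, -1.811]
contact_force: [-2.7, 1.4, 10.8]
opening: 0.153
turn deg [-0.23 -0.08  0.01] shift cm [-0.041 -0.188 -0.193] (in target axes [-0.041 -0.187 -0.194] )
eef [ 477.4 -202.1   78.1] F [-2.7  1.4 10.8] T [0.28 0.38 0.05] open 0.153 t 17.72 q [-0.4   0.41  1.99  0.    0.74  1.41]
```

```bash
python3 -m crank '[[-0.1,0,0,0,0.15,-0.1,-1],[-0.1,0,0,0,0.15,-0.1,-1],[0,0,0,0,0.15,-0.1,-1],[0,0,0,0,0.15,-0.1,-1],[0,0,0,0,0.15,-0.05,-1],[0,0,0,0,0.15,-0.05,-1],[0,0,0,0,0.1,-0.05,-1],[0,0,0,0,0.1,-0.05,-1],[0,0,0,0,0.1,-0.05,-1],[0,0,0,0,0.1,-0.05,-1]]' 120
python3 -c "
from h import *
need(*holT(80,2.2))"
```

```text
clock: 18.55
eef_pos: [477.8, -202.3, 72.7]
tcp_rot: [-1.555, -0.001, -1.812]
contact_force: [-2.9, 1.3, 14.4]
opening: 0.155
turn deg [-0.89 -0.15  0.05] shift cm [-0.051 -0.732 -0.219] (in target axes [-0.052 -0.728 -0.23 ] )
eef [ 477.8 -202.3   72.7] F [-2.9  1.3 14.4] T [0.34 0.45 0.06] open 0.155 t 18.55 q [-0.4   0.42  2.    0.    0.71  1.41]
```

```bash
python3 -m crank '[[-0.4,0,0,0,0.05,-0.2,-1],[-0.4,0,0,0,0.05,-0.2,-1],[-0.3,0,0,0,0.1,-0.2,-1],[-0.2,0,0,0,0.1,-0.2,-1],[-0.2,0,0,0,0.1,-0.2,-1],[-0.2,0,0,0,0.1,-0.2,-1]
,[-0.2,0,0,0,0.1,-0.2,-1],[-0.2,0,0,0,0.1,-0.1,-1],[-0.1,0,0,0,0.1,-0.1,-1],[-0.1,0,0,0,0.1,-0.1,-1]]' 120
python3 -c "
from h import *
need(*holT(80,2.2))"
```

```text
clock: 19.38
eef_pos: [477.7, -202.3, 74.6]
tcp_rot: [-1.562, -0.002, -1.814]
contact_force: [-1.6, 2.1, 12.6]
opening: 0.151
turn deg [-0.52 -0.27  0.14] shift cm [-0.055 -0.541 -0.218] (in target axes [-0.058 -0.539 -0.222] )
eef [ 477.7 -202.3   74.6] F [-1.6  2.1 12.6] T [0.32 0.15 0.11] open 0.151 t 19.38 q [-0.4   0.42  2.   -0.    0.72  1.41]
```

```bash
python3 -m crank '[[-0.4,0,0,0,0.2,-0.4,-1],[-0.4,0,0,0,0.2,-0.4,-1],[-0.4,0,0,0,0.2,-0.4,-1],[-0.4,0,0,0,0.2,-0.3,-1],[-0.3,0,0,0,0.2,-0.3,-1],[-0.3,0,0,0,0.2,-0.3,-1]
,[-0.3,0,0,0,0.15,-0.2,-1],[-0.3,0,0,0,0.15,-0.2,-1],[-0.3,0,0,0,0.15,-0.2,-1],[-0.3,0,0,0,0.15,-0.2,-1]]' 120
python3 -c "
from h import *
need(*holT(72,2.2))"
```

```text
clock: 20.22
eef_pos: [472.6, -201.1, 68.0]
tcp_rot: [-1.573, -0.005, -1.817]
contact_force: [4.2, 1.5, 6.2]
opening: 0.158
turn deg [ 0.14 -0.41  0.27] shift cm [-0.066 -0.403  0.298] (in target axes [-0.066 -0.402  0.299] )
eef [ 472.6 -201.1   68. ] F [4.2 1.5 6.2] T [ 0.25 -0.75  0.07] open 0.158 t 20.22 q [-0.4   0.43  2.   -0.01  0.72  1.42]
```

```bash
python3 -c "
from h import *
im=np.mean([cams.grab_frame('scene').astype(float) for _ in range(4)],0).astype(np.uint8); cv2.imwrite('pics/s10.png',im)
need(*holT(68,2.2))
e,C,s=cur()
print([proj('scene',holT(58,d)[0]).round(1).tolist() for d in(-38,-29,0,29,38)])
c=im[180:230,230:285]; cv2.imwrite('pics/s10c.png',cv2.resize(c,None,fx=14,fy=12,interpolation=0))
d=im[...,0].astype(int)-im[...,2]
print(d[204:211,243:252].tolist())
print(d[200:208,260:270].tolist())"
```

```text
turn deg [ 0.14 -0.41  0.27] shift cm [-0.068 -0.003  0.295] (in target axes [-0.066 -0.002  0.295] )
eef [ 472.6 -201.2   68. ] F [3.7 2.9 6.1] T [ 0.24 -0.74  0.08] open 0.154 t 20.42 q [-0.4   0.43  2.   -0.01  0.72  1.42]
[[248.3, 210.5], [250.3, 210.0], [256.7, 208.2], [262.9, 206.4], [264.8, 205.9]]
[[-8, -6, -7, -15, -32, -45, -37, -16, -7], [-9, -6, -9, -29, -68, -91, -73, -32, -8], [-9, -8, -10, -33, -76, -106, -93, -43, -21], [-9, -7, -6, -20, -53, -78, -67, -43, -38], [-7, -7, -6, -10, -19, -29, -32, -37, -52], [-9, -11, -8, -5, -5, -5, -16, -38, -59], [-6, -7, -8, -3, 0, -1, -10, -35, -63]]
[[-13, -14, -10, -9, -11, -13, -16, -14, -15, -12], [-26, -28, -19, -15, -15, -15, -16, -15, -14, -14], [-35, -45, -34, -19, -13, -15, -14, -16, -15, -14], [-39, -58, -44, -25, -20, -20, -19, -15, -13, -16], [-26, -35, -33, -26, -31, -34, -21, -17, -16, -16], [-7, -12, -17, -31, -50, -45, -23, -16, -16, -14], [-4, -5, -11, -43, -72, -54, -22, -16, -10, -14], [-4, -7, -13, -46, -79, -61, -30, -17, -16, -14]]
```

View pics/s10c.png

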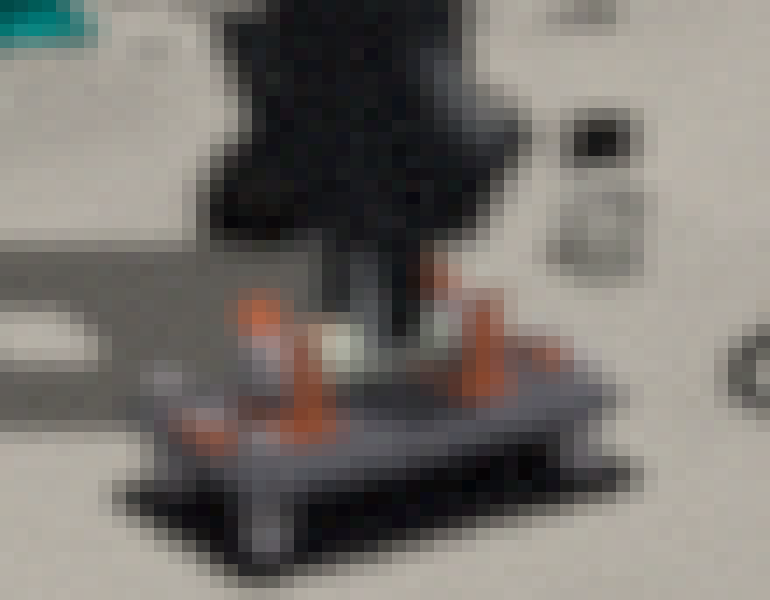

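```bash
python3 -m crank '[[0,-0.2,0.1,0,0.1,0.15,-1],[0,-0.2,0.1,0,0.1,0.15,-1],[0,0,0,0,0.1,0.15,-1],[0,0,0,0,0.1,0.1,-1],[0,0,0,0,0.1,0.1,-1],[0,0,0,0,0.1,0.1,-1]
,[0,0,0,0,0.1,0,-1],[0,0,0,0,0.1,0,-1],[0,0,0,0,0.1,0,-1],[0,0,0,0,0.1,0,-1]]' 120
python3 -c "
from h import *
need(*holT(72,2.2))"
```

```text
clock: 21.25
eef_pos: [473.7, -201.2, 59.4]
tcp_rot: [-1.587, -0.0, -1.81]
contact_force: [-2.3, 0.9, 13.8]
opening: 0.156
turn deg [0.9  0.02 0.01] shift cm [-0.047 -1.259  0.168] (in target axes [-0.047 -1.257  0.187] )
eef [ 473.7 -201.2   59.4] F [-2.3  0.9 13.8] T [0.33 0.42 0.06] open 0.156 t 21.25 q [-0.4   0.45  1.99 -0.    0.72  1.41]
```

```bash
python3 -m crank '[[0.3,0,0,0,-0.2,0.05,-1],[0.3,0,0,0,-0.2,0.05,-1],[0.2,0,0,0,-0.2,0.05,-1],[0,0,0,0,-0.1,0,-1],[0,0,0,0,-0.1,0,-1],[0,0,0,0,0,0,-1],[0,0,0,0,0,0,-1],[0,0,0,0,0,0,-1],[0,0,0,0,0,0,-1],[0,0,0,0,0,0,-1]]' 120
python3 -c "
from h import *
need(*holT(72,2.2))"
```

```text
clock: 22.08
eef_pos: [473.5, -201.2, 69.0]
tcp_rot: [-1.575, 0.0, -1.81]
contact_force: [-0.3, 0.6, 4.9]
opening: 0.154
turn deg [ 0.25  0.01 -0.  ] shift cm [-0.046 -0.297  0.203] (in target axes [-0.046 -0.297  0.205] )
eef [ 473.5 -201.2   69. ] F [-0.3  0.6  4.9] T [0.13 0.06 0.05] open 0.154 t 22.08 q [-0.4   0.43  2.   -0.    0.72  1.41]
```

Next I'll open the gripper partway, with a tiny lift, and back off.

```bash
python3 -m crank '[[0.1,0,0,0,0,0,-0.5],[0,0,0,0,0,0,-0.4],[0,0,0,0,0,0,-0.3],[0,0,0,0,0,0,-0.3],[0,0,0,0,-0.5,0,-0.3],[0,0,0,0,-1,0,-0.3],[0,0,0,0,-2,0,-0.3],[0,0,0,0,-3,0,-0.3],[0,0,0,0,-3,0,-0.3],[0,0,0,0,-3,0,-0.3]]' 80
python3 -m crank '[[0,0,0,-3,-1,-2,0],[0,0,0,-3,-1,-2,0],[0,0,0,-3,-1,-2,0],[0,0,0,-3,0,-2,0],[0,0,0,-3,0,-2,0],[0,0,0,-3,0,-2,0],[0,0,0,-3,0,0,0],[0,0,0,-3,0,0,0],[0,0,0,-3,0,0,0],[0,0,0,0,0,0,0]]'
python3 - <<'E'
from h import *
need(*holT(160))
ims={n:np.mean([cams.grab_frame(n).astype(float) for _ in range(4)],0).astype(np.uint8) for n in('scene','top')}
for n in ims: cv2.imwrite(f'pics/f_{n}.png',ims[n])
a=cv2.resize(ims['top'][178:232,238:288],(400,432),interpolation=0)
b=cv2.resize(ims['scene'][190:235,232:280],(400,432),interpolation=0)
cv2.imwrite('pics/f.png',np.hstack([a,b]))
E
```

```text
clock: 22.92
eef_pos: [468.8, -199.3, 193.7]
tcp_rot: [-1.589, 0.002, -1.81]
contact_force: [1.1, -0.4, -0.3]
opening: 0.354
clock: 23.75
eef_pos: [418.4, 99.6, 244.7]
tcp_rot: [-1.561, 0.006, -1.817]
contact_force: [-0.3, 0.2, -0.0]
opening: 0.497
turn deg [-0.56 -0.41 -0.31] shift cm [27.833  8.445 12.58 ] (in target axes [27.875  8.474 12.466] )
eef [418.4  99.6 244.7] F [-0.3  0.2 -0. ] T [-0.02 -0.01  0.05] open 0.497 t 23.75 q [0.23 0.03 2.03 0.   1.07 2.05]
```

View pics/f.png

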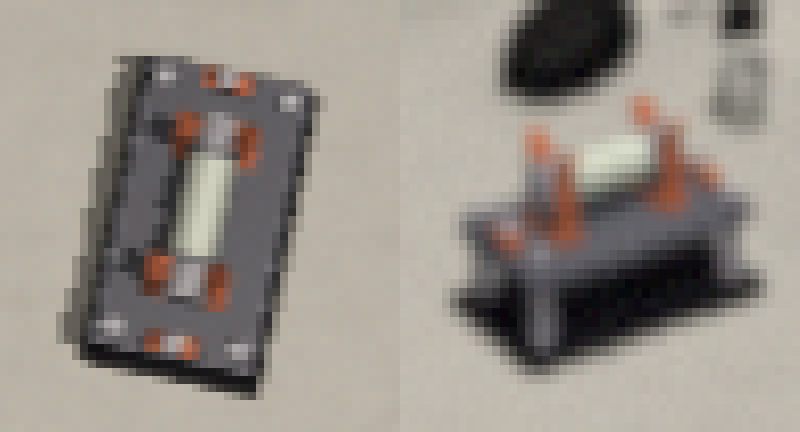

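View pics/f_top.png

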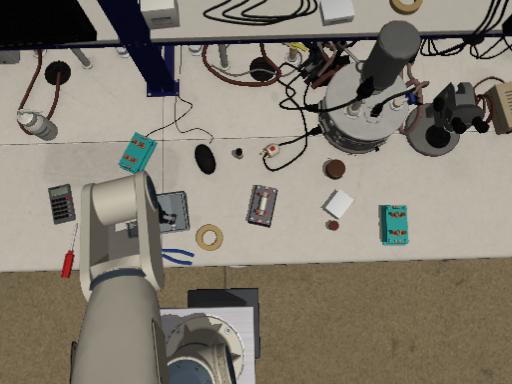

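```bash
python3 - <<'E'
from h import *
t=cv2.imread('pics/f_top.png').astype(float); g=t.min(2)
# pins again
P=[]
for u,v in[(258.3,187),(273.9,190.3),(251.4,218.1),(267.3,221.3)]:
    ui,vi=int(round(u)),int(round(v)); w=np.clip(g[vi-1:vi+2,ui-1:ui+2]-np.percentile(g[vi-2:vi+3,ui-2:ui+3],40),0,None)
    yy,xx=np.mgrid[vi-1:vi+2,ui-1:ui+2]; P.append(onz('top',(w*xx).sum()/w.sum(),(w*yy).sum()/w.sum(),48))
c=np.mean(P,0); print('holder centre',c)
S=8; x0,y0=245,180
up=cv2.resize(t[180:230,245:285],None,fx=S,fy=S,interpolation=cv2.INTER_CUBIC)
h,_=np.array([np.cos(HY),np.sin(HY)]),0
# profile along axis through holder centre at z=62 (tube top ~71)
for off in(-3,0,3):
  out=[]
  for a in range(-48,49,2):
    p=proj('top',[c[0]+h[0]*a-h[1]*off,c[1]+h[1]*a+h[0]*off,68])
    q=cv2.getRectSubPix(t.astype(np.float32),(1,1),(float(p[0]),float(p[1])))[0,0]; out.append((a,int(q[1]),int(q[1]-q[0])))
  print(off,out)
m=(t[...,1]>165)&(t[...,1]-t[...,0]>8); m[:190]=0;m[220:]=0;m[:,:250]=0;m[:,275:]=0
m=((t[...,1]-t[...,0]>10)&(t[...,2]-t[...,1]<15)&(t[...,1]>120));k=np.zeros_like(m);k[192:217,256:270]=m[192:217,256:270]
ys,xs=np.where(k); p=onz('top',xs.mean(),ys.mean(),68); d=p[:2]-c[:2]; print('tube mid',len(xs),xs.mean(),ys.mean(),'axial',d@h,'lat',d@[-h[1],h[0]])
E
```

```text
holder centre [ 473.49987729 -200.66941434   48.        ]
-3 [(-48, 96, -3), (-46, 97, -3), (-44, 97, -3), (-42, 90, -3), (-40, 84, -2), (-38, 84, 0), (-36, 127, 0), (-34, 150, 0), (-32, 153, 0), (-30, 155, 0), (-28, 156, 0), (-26, 155, 0), (-24, 140, 0), (-22, 120, 0), (-20, 160, 9), (-18, 195, 16), (-16, 200, 17), (-14, 203, 17), (-12, 206, 17), (-10, 205, 17), (-8, 204, 17), (-6, 203, 17), (-4, 203, 17), (-2, 202, 17), (0, 202, 17), (2, 203, 17), (4, 205, 17), (6, 203, 17), (8, 201, 17), (10, 202, 17), (12, 202, 17), (14, 202, 17), (16, 203, 17), (18, 199, 16), (20, 161, 9), (22, 135, 3), (24, 129, 0), (26, 135, 0), (28, 141, -1), (30, 144, -1), (32, 148, 0), (34, 151, 0), (36, 134, 0), (38, 113, -1), (40, 99, -2), (42, 93, -3), (44, 93, -3), (46, 78, 4), (48, 74, 12)]
0 [(-48, 97, -3), (-46, 97, -3), (-44, 97, -3), (-42, 95, -3), (-40, 78, -2), (-38, 90, -1), (-36, 144, 0), (-34, 155, 0), (-32, 156, 0), (-30, 155, 0), (-28, 155, 0), (-26, 152, 0), (-24, 133, 0), (-22, 124, 1), (-20, 162, 9), (-18, 188, 14), (-16, 199, 16), (-14, 203, 16), (-12, 206, 17), (-10, 204, 17), (-8, 203,
[... 533 characters left out ...]
 (-32, 134, 0), (-30, 133, 0), (-28, 132, 0), (-26, 128, 0), (-24, 114, 0), (-22, 118, 2), (-20, 144, 9), (-18, 165, 14), (-16, 179, 16), (-14, 180, 16), (-12, 180, 16), (-10, 181, 17), (-8, 182, 16), (-6, 182, 16), (-4, 182, 16), (-2, 182, 16), (0, 182, 17), (2, 181, 17), (4, 181, 17), (6, 181, 17), (8, 181, 16), (10, 181, 16), (12, 182, 17), (14, 181, 17), (16, 180, 17), (18, 168, 14), (20, 148, 10), (22, 125, 4), (24, 118, 0), (26, 127, 0), (28, 130, 0), (30, 131, 0), (32, 130, 0), (34, 131, 0), (36, 132, 0), (38, 115, -1), (40, 95, -3), (42, 94, -3), (44, 87, -2), (46, 74, 0), (48, 95, 2)]
tube mid 63 262.95238095238096 203.1904761904762 axial 0.05339662715760293 lat -0.49469009794599766
```

```bash
python3 - <<'E'
from h import *
s=cv2.imread('pics/f_scene.png').astype(float)
print('pred home tube mid',proj('scene',[473.5,-200.7,62]).round(2),'10mm higher',proj('scene',[473.5,-200.7,72]).round(2))
for d in(-10,0,5): 
    print(d,[proj('scene',[473.5+np.cos(HY)*d,-200.7+np.sin(HY)*d,62]).round(2).tolist()])
for u in(253,255,256,257,258,259): print(u,[int(x) for x in s[200:217,u,1]])
E
python3 -c "
import cv2
a=cv2.imread('pics/f_scene.png')[130:220,150:270];cv2.imwrite('pics/fb.png',cv2.resize(a,None,fx=6,fy=6,interpolation=2))"
```

```text
pred home tube mid [256.65 207.24] 10mm higher [256.61 204.9 ]
-10 [[254.47, 207.85]]
0 [[256.65, 207.24]]
5 [[257.74, 206.94]]
253 [149, 176, 182, 181, 184, 185, 184, 182, 162, 134, 97, 73, 72, 81, 89, 93, 97]
255 [166, 181, 185, 181, 188, 208, 218, 208, 177, 136, 88, 62, 71, 90, 94, 99, 96]
256 [176, 182, 183, 182, 192, 211, 219, 200, 167, 124, 79, 62, 80, 96, 99, 99, 95]
257 [179, 180, 183, 183, 201, 216, 212, 191, 154, 103, 66, 64, 88, 96, 99, 98, 88]
258 [176, 177, 179, 185, 205, 220, 209, 182, 140, 93, 62, 70, 91, 98, 97, 96, 82]
259 [162, 159, 163, 177, 208, 220, 205, 174, 128, 82, 65, 81, 97, 99, 102, 97, 80]
```

View pics/fb.png

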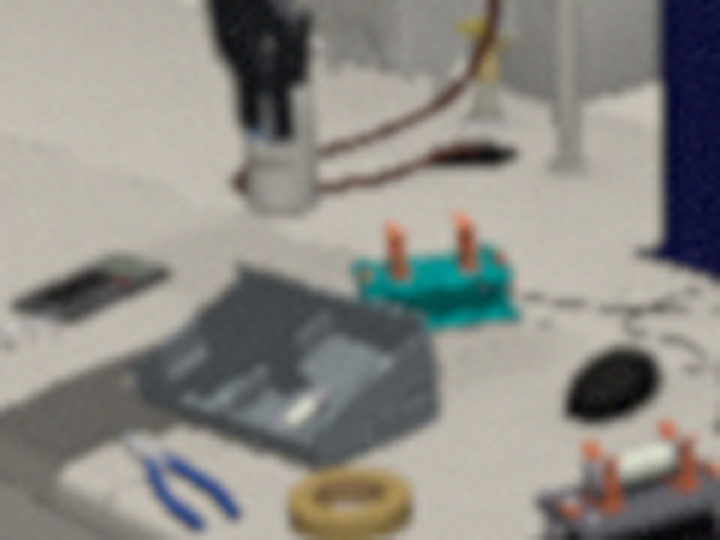

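```bash
python3 -c "
from rig import order
print(order.sign_off())"
```

```text
the job is handed in; nothing more can be done
None
```

The large fuse is out of the bin and snapped into the empty grey holder. I released it, backed the arm away and handed the job in at about 24 s of the 51 s allowed.

**Snap:** the press force rose to 14.4 N, the highest reading, then fell to about 6 N as the clips gave. After that I pressed again to 13.8 N. That puts the plate's deepest point at about 12 to 13 mm, well short of the 26 mm stops. Force readings came only at the end of each ten-row move, so a brief higher peak between readings is possible.

**Last checks:**
- **Centring:** in the top view the white tube runs from -20 to +20 mm about the holder's centre. The centring error is about 0.1 mm along the axis and 0.5 mm sideways.
- **Height:** in the scene view the tube sits within about 0.5 pixel (1.5–2 mm) of its home height. That is within the calibration, but too coarse to settle the last millimetre. Both caps appear between their jaws, and the fuse is level.
- **Smaller fuse:** it is still lying in the bin.
- **Look-alikes:** the turquoise holders were not touched.

**What disagreed:**
- **Grip depth:** the fuse sat about 9.5 mm ahead of the TCP by contact, against about 6 mm from the picture. It was gripped nearer the fingertips than I planned, but I saw no sign of slipping.
- **Drift while pressing:** the arm drifted a few millimetres along the fuse axis. I corrected this before and after the snap, and the centring figure above is from after release.

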